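# Repack the router accessory kit

## Task

Pack the router's accessories into the kit tray, one in each bay: the white power adapter in the red bay, the white antenna in the blue bay, the yellow socket block in the green bay and the grey line filter in the black bay, each set down (not dropped) so that it lies flat on the floor of its bay, right way up as it lay on the table. The black antenna and the blue socket block belong to another router: leave them lying where they are.

Things in the scene. Friction and masses are not known exactly. Their poses are not given: they have to be found in the camera images.
- adapter: white plug-in power adapter lying flat, body 60 x 38 x 28 mm (x, y, z) with a grey patch on top, two steel prongs standing out of its +x end from x = +30 to +48 mm at 14 mm height. About 0.12 kg. Origin: centre of the underside of the body without the prongs; z up.
- antenna: white paddle antenna lying flat, 96 x 18 x 14 mm (x, y, z): flat paddle from x = -48 to +30 mm, then a thin round brass connector (13 mm thick at most) out to x = +48 mm. Origin: centre of its underside; z up.
- socket_block: yellow four-port socket block lying flat with four black port openings in a row on its top, 60 x 24 x 18 mm (x, y, z). Origin: centre of its underside; z up.
- line_filter: plain grey line filter box lying flat, 46 x 32 x 22 mm (x, y, z), two small black socket openings on its top near the +x end. Origin: centre of its underside; z up.
- black_antenna: does not belong to the kit: black paddle antenna lying flat, 96 x 18 x 14 mm (x, y, z): flat paddle from x = -48 to +30 mm, then a thin round steel connector (13 mm thick at most) out to x = +48 mm. Origin: centre of its underside; z up.
- blue_block: does not belong to the kit: blue four-port socket block lying flat with four black port openings in a row on its top, 60 x 24 x 18 mm (x, y, z). Origin: centre of its underside; z up.
- bay_red: red open bay with a white adapter picture inlaid flush in its floor; one of four equal bays standing fixed, two by two, in a white tray. Outside 101 (x) x 136 (y) x 20 mm, walls 3 mm, so 95 x 130 mm and 17 mm deep inside. Origin: centre of its underside, 4 mm above the table; inner floor 3 mm above the origin, rim 20 mm above it; z up. All four bays point the same way; which bay is in which corner of the tray varies.
- bay_blue: blue open bay with a white antenna picture inlaid flush in its floor; one of four equal bays standing fixed, two by two, in a white tray. Outside 101 (x) x 136 (y) x 20 mm, walls 3 mm, so 95 x 130 mm and 17 mm deep inside. Origin: centre of its underside, 4 mm above the table; inner floor 3 mm above the origin, rim 20 mm above it; z up. All four bays point the same way; which bay is in which corner of the tray varies.
- bay_green: green open bay with a white socket block picture inlaid flush in its floor; one of four equal bays standing fixed, two by two, in a white tray. Outside 101 (x) x 136 (y) x 20 mm, walls 3 mm, so 95 x 130 mm and 17 mm deep inside. Origin: centre of its underside, 4 mm above the table; inner floor 3 mm above the origin, rim 20 mm above it; z up. All four bays point the same way; which bay is in which corner of the tray varies.
- bay_black: black open bay with a white line filter picture inlaid flush in its floor; one of four equal bays standing fixed, two by two, in a white tray. Outside 101 (x) x 136 (y) x 20 mm, walls 3 mm, so 95 x 130 mm and 17 mm deep inside. Origin: centre of its underside, 4 mm above the table; inner floor 3 mm above the origin, rim 20 mm above it; z up. All four bays point the same way; which bay is in which corner of the tray varies.
There are look-alikes about, which are no part of the job. Several things have the shape of the socket_block; the one meant has the colours described above.

How it is judged (in metres and radians):
At the end, for the whole second after the job is handed in: Each part lies in its own bay: origin within 45 mm (bay x) and 60 mm (bay y) of the bay centre, underside less than 7 mm above the bay origin, upright within 0.12 rad, released and still. Black antenna and blue block less than 30 mm from their starts (x of adapter in the frame of bay_red between -0.045 and 0.045 m and y of adapter in the frame of bay_red between -0.06 and 0.06 m and z of adapter in the frame of bay_red below 0.007 m and angle between each of adapter, antenna, socket_block, line_filter's own z axis and vertical below 0.12 rad and linear speed of each of adapter, antenna, socket_block, line_filter below 0.02 m/s and x of antenna in the frame of bay_blue between -0.045 and 0.045 m and y of antenna in the frame of bay_blue between -0.06 and 0.06 m and z of antenna in the frame of bay_blue below 0.007 m and x of socket_block in the frame of bay_green between -0.045 and 0.045 m and y of socket_block in the frame of bay_green between -0.06 and 0.06 m and z of socket_block in the frame of bay_green below 0.007 m and x of line_filter in the frame of bay_black between -0.045 and 0.045 m and y of line_filter in the frame of bay_black between -0.06 and 0.06 m and z of line_filter in the frame of bay_black below 0.007 m and distance of each of black_antenna, blue_block from where it was at the start of the episode below 0.03 m); the robot touches nothing.
It fails at once if the black antenna or the blue block is moved 30 mm or more (distance of any of black_antenna, blue_block from where it was at the start of the episode above 0.03 m).
It fails at once if a kit part is dropped or thrown (faster than 1 m/s out of the fingers, a fall of about 5 cm) ((linear speed of adapter above 1 m/s and contact force between the fingers and adapter below 0.05 N) or (linear speed of antenna above 1 m/s and contact force between the fingers and antenna below 0.05 N) or (linear speed of socket_block above 1 m/s and contact force between the fingers and socket_block below 0.05 N) or (linear speed of line_filter above 1 m/s and contact force between the fingers and line_filter below 0.05 N)).
It also fails if it takes over 120 s, if anything falls off the work surface, if the arm or the gripper's body presses on something with over 40 N, if the wrist force passes 120 N, or if a joint passes its speed limit or range.

## Robot

A 6-joint arm with a two-finger parallel gripper is mounted at the origin on the work surface. World frame = base frame: x ahead of the robot, y to its left, z up, the work surface at z = 0. Lengths are in m, angles in degrees, forces in N, time in s.
With the tool pointing down it reaches from about 0.25 to 0.725 m from the base axis. Payload 9.7 kg.
Tool frame: the origin (TCP) lies at the very end of the fingers, on their centre line; the grasp point (between the pads) lies 19 mm behind it; z points along the fingers, y is the line along which they close (so a half turn about z gives the same grasp; the last joint's range is limited). The gripper opens to 85 mm and grips with 20 to 120 N. Pads are 22 mm wide; open, the fingers measure 114 mm over their backs; the gripper's body (76 mm by 85 mm) begins 54 mm behind the grasp point. The pads swing forward as they close: fully open they stand 13 mm farther back than shut.
Start: joints at [64.229, 4.979, 10.078, 95.1, 0, 90], TCP at [0.239, 0.495, 0.231] pointing down, gripper open.
Joint ranges: [-179.16, 179.16], [-48.56, 103.87], [-65.8, 70.77], [-126.05, 130.52], [-82.76, 87.17], [-180, 180]. Speed limits (degrees/s): [127.2, 127.2, 147.25, 180, 180, 180].

## Interface

Orientations are given as [roll, pitch, yaw] about the fixed x, y, z axes, in that order (R = Rz(yaw) Ry(pitch) Rx(roll)).
In Python, from workcell import bot gives the robot as it stands.
- The arm moves only by the tool arm_command, never from a script. Its argument "series" is a list of rows, each a list of 4 numbers: the shift along the tool's x, y, z in m, then the turn about the tool's z in rad. A call has exactly 5 rows; each row is the pose to reach, as a shift and turn from the pose commanded when the call began, along the tool's axes at that moment; what a row does not reach only later rows make up. A row lasts 1/10 s, in which the tool goes at most 50 mm and 8.59 degrees, less where a joint would pass 70% of its speed; a pose out of reach is approached as far as the arm can. A call with a gripper value outside its range is refused whole. "hand" is the finger opening in m, from 0 to 0.0854, set as the call begins (left out, the last holds). The fingers move at their own pace and stop on an object; "grip_force" is the grip in N (left out, the last holds). Time passes only in rows, so rows that repeat a pose let the fingers close, or fill a call up. It gives the time, the measured TCP pose, the force, the opening and the grip force at its end, in the units of the state.
- bot.get_obs(): the state, without advancing time (a new reading comes with each control period).
- bot.camera(name): name is "scene" or "top" or "wrist"; returns a dict with "color" (480x640x3 uint8, blue, green, red), "camera_matrix" (3x3 intrinsics, pixels), "dist_coeffs" ([k1, k2, p1, p2, k3] as OpenCV has them; the pictures are not rectified), "xyz" and "orientation" of the camera in the world; the wrist camera has in their place "T_tool_cam" (4x4, takes a point from camera to tool coordinates, whose origin is the TCP and whose axes are the flange's). Camera axes: x right, y up, looking along -z (the intrinsics and any distortion apply to the point x, -y, -z); pixel columns grow to the right and rows downward; lengths in m; the calibration is good to about 2 mm. A picture is of the moment at which its call begins: read the wrist's pose just before it. There is no depth.
- bot.job_done(): hands the job in; it is judged then, once.
Trained networks look in the newest picture that a camera, given by its name, has taken for a name from the list of things; names that differ only in an ending like _2 or _b are one class to them, and where a whole thing is asked for, a point or a joint stands for the part that bears it (a point fixed in the world has none). Each returns a list of dicts, best first, with "confidence" (0 to 1); they miss things now and then, are a little off and sometimes report something else, mostly with a low value. They report only what shows in the picture. A call takes as long as a camera call. They do not tell look-alikes from the thing itself.
- bot.find_in(camera, target): "location" ([column, row] in pixels, amid what is visible of it).
- bot.mark_of(camera, target): "location" ([column, row] in pixels: a listed point, or the origin of a listed thing).
The state is a dict: "time": time; "q": joint angles; "qd": joint speeds; "joint_efforts": joint torques, N m; "ee_pos": TCP position; "tcp_rot": TCP orientation; "wrist_force": force on the tool from outside, world axes, zero at the start; "torque": the same for the moment, N m; "opening": finger opening in m; "grasp_force": force on a finger pad.
Only numpy, scipy, OpenCV 4.12 (cv2) and the standard library are available. Lean on these libraries where they do the work, as an engineer would, in place of code of your own. Each camera call takes 0.05 s, during which the arm holds its last target. There are 200 camera calls.

## Working session

There is one attempt and no reset: what is moved stays moved. The work goes in short steps, Python scripts to look and compute and a tool call to move; the robot and the scene stay as the last step left them, time stands still between calls to the robot, and variables do not carry over. Pictures are saved under pics/ and viewed, at most 14 in all, crops included, and the job is handed in when it is done.

Besides the shell and the picture viewer there is one more tool, called after "Emit:" by a JSON object that holds its "method" and its "body", one argument or row to a line. arm_command: Moves the arm, as the interface text tells. Its arguments: {"type":"object","properties":{"series":{"type":"array"},"hand":{"type":"number"},"grip_force":{"type":"number"}},"required":["series"]}

```bash
mkdir -p pics; ls
cat > h.py <<'E'
import numpy as np, cv2
from scipy.spatial.transform import Rotation as R
from workcell import bot
def camT(c, obs=None):
    if 'T_tool_cam' in c:
        T=np.eye(4);T[:3,:3]=R.from_euler('xyz',obs['tcp_rot'],degrees=True).as_matrix();T[:3,3]=obs['ee_pos']
        return T@np.array(c['T_tool_cam'])
    T=np.eye(4);o=np.array(c['orientation'],float)
    T[:3,:3]=o if o.shape==(3,3) else R.from_euler('xyz',o,degrees=True).as_matrix()
    T[:3,3]=c['xyz'];return T
def ray(c,T,px):
    p=cv2.undistortPoints(np.array([[px]],float),np.array(c['camera_matrix'],float),np.array(c['dist_coeffs'],float))[0,0]
    d=T[:3,:3]@np.array([p[0],-p[1],-1]);return T[:3,3],d
def onz(c,T,px,z):
    o,d=ray(c,T,px);return o+d*(z-o[2])/d[2]
def proj(c,T,P):
    q=(np.asarray(P,float)-T[:3,3])@T[:3,:3];q=q*[1,-1,-1]
    return cv2.projectPoints(q.reshape(-1,1,3),np.zeros(3),np.zeros(3),np.array(c['camera_matrix'],float),np.array(c['dist_coeffs'],float))[0].reshape(-1,2)
def tri(rs):
    A=np.zeros((3,3));b=np.zeros(3)
    for o,d in rs:
        d=d/np.linalg.norm(d);M=np.eye(3)-np.outer(d,d);A+=M;b+=M@o
    return np.linalg.solve(A,b)
E
cat > a.py <<'E'
from h import *
o=bot.get_obs();print(o)
names=['adapter','antenna','socket_block','line_filter','black_antenna','blue_block','bay_red','bay_blue','bay_green','bay_black']
for n in ['top','scene']:
    c=bot.camera(n);cv2.imwrite(f'pics/{n}0.png',c['color']);T=camT(c)
    print(n,c['xyz'],c['orientation'])
    for t in names:
        for r in bot.mark_of(n,t)[:4]:
            print(t,np.round(r['location']),round(r['confidence'],2),np.round(onz(c,T,r['location'],0.005),3))
E
python3 a.py
```

```text
pics
{'time': 0.0, 'q': array([ 6.42278607e+01,  5.01342757e+00,  1.00347474e+01,  9.51000326e+01,
       -3.81533389e-04,  8.99992735e+01]), 'qd': array([-0.0094953 , -0.13595394, -0.09839155,  0.00492592,  0.01660485,
        0.02834228]), 'joint_efforts': array([ 2.28770077e-03, -5.20382738e+01,  4.64805472e+01,  1.59998587e-02,
        1.27124385e-04, -2.73301083e-06]), 'ee_pos': array([0.23903873, 0.49508523, 0.23056337]), 'tcp_rot': array([-1.79921287e+02,  3.80535007e-04,  1.54228588e+02]), 'wrist_force': array([-0.1734341 ,  0.41773487,  0.20328924]), 'torque': array([ 0.03459853, -0.00154965,  0.02468847]), 'grasp_force': 0.0, 'opening': 0.08546174304167024}
top [0.36952263 0.05826638 1.12611039] [  8.30054334   0.64557028 -90.36733315]
adapter [215. 195.] 0.64 [0.6   0.251 0.005]
antenna [148. 239.] 0.77 [0.52  0.374 0.005]
socket_block [345. 318.] 0.81 [0.374 0.016 0.005]
socket_block [335. 220.] 0.8 [0.552 0.031 0.005]
socket_block [319. 268.] 0.63 [0.465 0.061 0.005]
line_filter [296. 168.] 0.79 [0.649 0.101 0.005]
black_antenna [320. 268.] 0.62 [0.465 0.059 0.005]
black
[... 400 characters left out ...]
605 0.243 0.005]
antenna [516. 307.] 0.91 [0.522 0.363 0.005]
socket_block [306. 275.] 0.72 [0.559 0.033 0.005]
socket_block [334. 220.] 0.64 [0.381 0.018 0.005]
socket_block [231. 230.] 0.59 [ 0.482 -0.15   0.005]
socket_block [340. 251.] 0.56 [0.474 0.063 0.005]
line_filter [321. 321.] 0.72 [0.654 0.097 0.005]
black_antenna [515. 259.] 0.55 [0.393 0.353 0.005]
blue_block [420. 257.] 0.63 [0.442 0.199 0.005]
bay_red [232. 232.] 0.89 [ 0.488 -0.144  0.005]
bay_red [322. 323.] 0.32 [0.657 0.1   0.005]
bay_blue [201. 264.] 0.81 [ 0.595 -0.145  0.005]
bay_green [169. 221.] 0.95 [ 0.495 -0.278  0.005]
bay_black [133. 247.] 0.56 [ 0.592 -0.287  0.005]
bay_black [418. 257.] 0.2 [0.445 0.196 0.005]
```

View pics/top0.png

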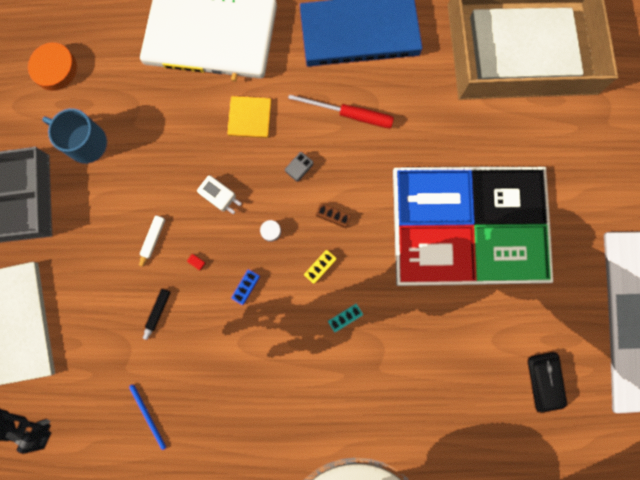

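View pics/scene0.png

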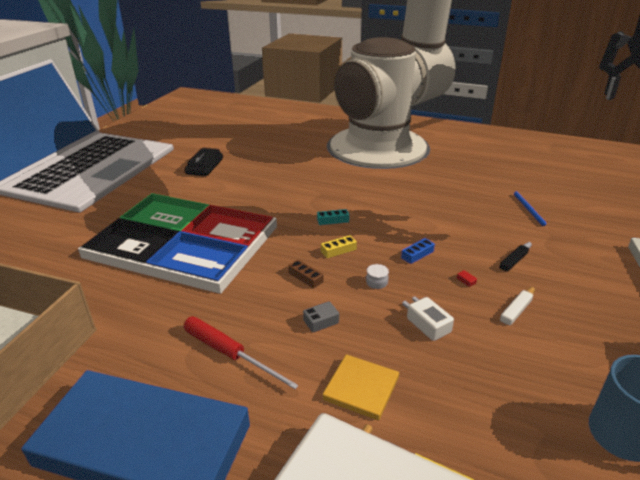

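Parts in the top picture: white adapter (217,194), white antenna (151,240), yellow block (320,267) and grey filter (299,166). The look-alikes are the blue (246,287), brown (334,215) and teal (345,319) blocks, plus the black antenna (157,314). In the tray, blue is at (436,197), black at (510,196), red at (436,254) and green at (512,253). I'll pick by colour, then measure position, yaw and height.

```bash
cat > b.py <<'E'
from h import *
ct=bot.camera('top');cs=bot.camera('scene');Tt=camT(ct);Ts=camT(cs)
H={'adapter':(.028,(215,195),(426,318)),'antenna':(.014,(150,240),(517,306)),'socket_block':(.018,(320,267),(339,246)),'line_filter':(.022,(299,166),(321,317))}
big=[]
for n,(h,p,ps) in H.items():
    x,y=p;r=32
    im=ct['color'][y-r:y+r,x-r:x+r].astype(int);hsv=cv2.cvtColor(im.astype(np.uint8),cv2.COLOR_BGR2HSV)
    h_,s,v=[hsv[...,i].astype(int) for i in range(3)]
    if n in('adapter','antenna'): m=(s<60)&(v>140)
    elif n=='line_filter': m=(s<70)&(v<150)
    else: m=(h_>22)&(h_<35)&(s>120)&(v>120)
    m=m.astype(np.uint8)*255
    k,l,st,ce=cv2.connectedComponentsWithStats(m)
    i=min((i for i in range(1,k) if st[i,4]>40),key=lambda i:np.linalg.norm(ce[i]-r))
    mm=(l==i).astype(np.uint8)
    c=max(cv2.findContours(mm,cv2.RETR_EXTERNAL,cv2.CHAIN_APPROX_NONE)[0],key=len)[:,0]+[x-r,y-r]
    W=np.array([onz(ct,Tt,q,h)[:2] for q in c])
    (cx,cy),(w,hh),a=cv2.minAreaRect((W*1000).astype(np.float32))
    if w<hh: a+=90
    P=tri([ray(ct,Tt,(bot.find_in('top',n) or [{'location':p}])[0]['location'] if n!='socket_block' else p),ray(cs,Ts,ps)])
    print(n,np.round([cx,cy,w,hh,a],1),'tri',np.round(P,3))
    cv2.drawContours(ct['color'],[c.reshape(-1,1,2)],-1,(255,0,255),1) if 0 else None
    t=cv2.resize(im.astype(np.uint8),(300,300),interpolation=cv2.INTER_NEAREST);t2=cv2.resize(m*0+mm*255,(300,300),interpolation=0)
    t[cv2.Canny(t2,50,100)>0]=(255,0,255);big.append(t)
cv2.imwrite('pics/crops.png',np.vstack([np.hstack(big[:2]),np.hstack(big[2:])]))
tr={}
for b in ['red','blue','green','black']:
    a=bot.mark_of('top','bay_'+b)[0]['location'];s=bot.mark_of('scene','bay_'+b)[0]['location']
    print(b,np.round(tri([ray(ct,Tt,a),ray(cs,Ts,s)]),3),np.round(onz(ct,Tt,a,.006),3))
print(bot.get_obs()['time'])
E
python3 b.py
```

```text
adapter [600.6 247.1  61.2  38.3  52.9] tri [0.597 0.247 0.01 ]
antenna [523.1 365.1  19.3  77.9 159.4] tri [0.52  0.368 0.007]
socket_block [466.4  59.7  24.7  60.9 137.4] tri [0.466 0.059 0.009]
line_filter [648.6  96.6  31.4  45.7 135.6] tri [0.65 0.1  0.01]
red [ 0.486 -0.147  0.007] [ 0.485 -0.144  0.006]
blue [ 0.594 -0.147  0.009] [ 0.596 -0.15   0.006]
green [ 0.489 -0.284  0.003] [ 0.488 -0.283  0.006]
black [ 0.591 -0.288  0.006] [ 0.591 -0.288  0.006]
1.75
```

View pics/crops.png

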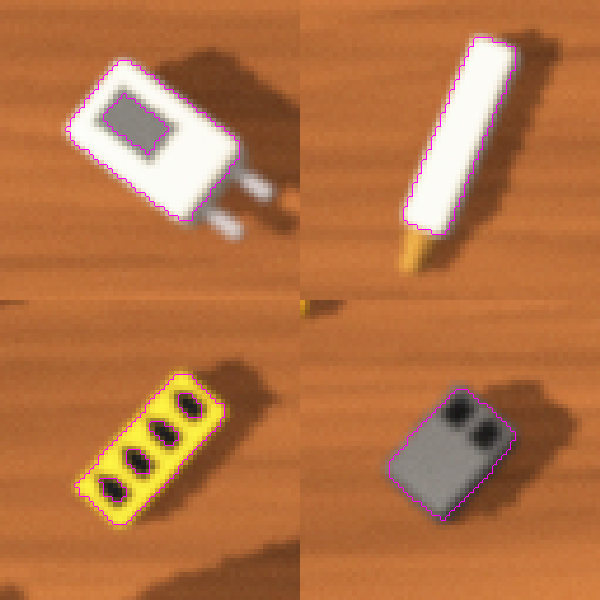

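The crops confirm the choices: white adapter, white antenna, yellow block and grey filter, each outline matching its true size. I'll move over the antenna first and check it with the wrist camera.

```bash
cat > plan.py <<'E'
import sys
from h import *
# usage: plan.py "x,y,z,yaw" ... (mm,deg): tool shift+turn of each successive call
o=bot.get_obs();p=np.array(o['ee_pos'])*1000;y=o['tcp_rot'][2]
print('t',o['time'],'pos',np.round(p,1),'rpy',np.round(o['tcp_rot'],2),'open',round(o['opening'],4),'grasp',round(o['grasp_force'],1))
for s in sys.argv[1:]:
    t=np.array(eval('['+s+']'),float)
    Rm=R.from_euler('xyz',[180,0,y],degrees=True).as_matrix()
    d=Rm.T@(t[:3]-p)/1000;a=-np.radians((t[3]-y+180)%360-180)
    print(s,'->',np.round(d,4),round(a,3),'n',round(max(np.linalg.norm(d)/.05,abs(np.degrees(a))/8.59),1))
    p=t[:3];y=t[3]
E
python3 plan.py 378,431,150,159.4 517.5,367,110,159.4
```

```text
t 1.75 pos [239.1 495.3 231.3] rpy [-180.      0.    154.23] open 0.0854 grasp 0.0
378,431,150,159.4 -> [-0.153   0.0025  0.0813] -0.09 n 3.5
517.5,367,110,159.4 -> [-0.1531 -0.0108  0.04  ] -0.0 n 3.2
```

Emit:
{"method": "arm_command", "body": {
  "series": [
    [-0.03,0.0005,0.016,-0.018],
    [-0.061,0.001,0.032,-0.036],
    [-0.092,0.0015,0.049,-0.054],
    [-0.122,0.002,0.065,-0.072],
    [-0.153,0.0025,0.081,-0.09]
  ],
  "hand": 0.05,
  "grip_force": 60
}}

```text
time: 2.25
ee_pos: [0.379, 0.4304, 0.1497]
tcp_rot: [180.0, 0.0, 159.4]
wrist_force: [-0.1, 0.8, 0.1]
opening: 0.0499
grasp_force: 0.0
```

Emit:
{"method": "arm_command", "body": {
  "series": [
    [-0.03,-0.002,0.008,0],
    [-0.07,-0.005,0.016,0],
    [-0.11,-0.008,0.024,0],
    [-0.153,-0.011,0.032,0],
    [-0.153,-0.011,0.04,0]
  ]
}}

```text
time: 2.75
ee_pos: [0.521, 0.3644, 0.1092]
tcp_rot: [-180.0, 0.0, 159.1]
wrist_force: [0.5, 0.7, -0.2]
opening: 0.0495
grasp_force: 0.0
```

```bash
cat > w.py <<'E'
import sys
from h import *
# project the believed outline of a part into the wrist picture: name cx cy L W h yaw
n,cx,cy,L,W,h,yaw=sys.argv[1],*map(float,sys.argv[2:8])
o=bot.get_obs();c=bot.camera('wrist');T=camT(c,o);im=c['color'].copy()
u=np.array([np.cos(np.radians(yaw)),np.sin(np.radians(yaw))]);v=np.array([-u[1],u[0]])
P=[[*(np.array([cx,cy])+a*L/2*u+b*W/2*v)/1000*1.0,h/1000] for a,b in((1,1),(1,-1),(-1,-1),(-1,1))]
q=proj(c,T,P);cv2.polylines(im,[q.astype(np.int32)],True,(255,0,255),1)
g=proj(c,T,[o['ee_pos']*np.array([1,1,0])+[0,0,h/1000]])[0];cv2.drawMarker(im,tuple(int(i) for i in g),(0,255,0),0,15)
cv2.imwrite(f'pics/w_{n}.png',im);print(np.round(q),np.round(g),np.round(o['ee_pos'],4),np.round(o['tcp_rot'],2))
E
python3 w.py antenna 523.1 365.1 78 18 14 159.4; python3 plan.py 517.5,367,40,159.4 517.5,367,3,159.4
```

```text
[[314. 185.]
 [341. 185.]
 [340. 289.]
 [316. 289.]] [326. 237.] [0.521  0.3644 0.1092] [-1.7997e+02  5.0000e-02  1.5915e+02]
t 2.8 pos [518.7 365.1 107.7] rpy [-1.7988e+02 -8.0000e-02  1.5920e+02] open 0.0499 grasp 0.0
517.5,367,40,159.4 -> [0.0018 0.0014 0.0677] -0.004 n 1.4
517.5,367,3,159.4 -> [ 0.    -0.     0.037] -0.0 n 0.7
```

View pics/w_antenna.png

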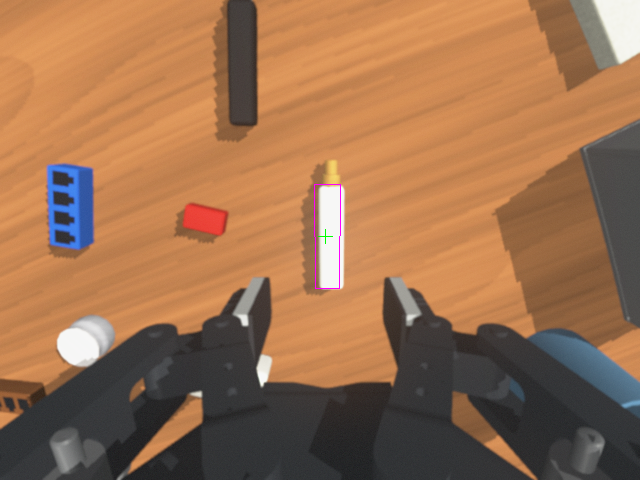

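The wrist view shows the white antenna at (330,237), within about 2 px of the predicted outline. I'll descend.

Emit:
{"method": "arm_command", "body": {
  "series": [
    [0,0.001,0.02,0],
    [0,0.001,0.04,0],
    [0,0.001,0.06,0],
    [0,0.001,0.075,0],
    [0,0.001,0.075,0]
  ]
}}

```text
time: 3.3
ee_pos: [0.516, 0.3675, 0.0331]
tcp_rot: [-179.8, -0.1, 159.4]
wrist_force: [-0.6, -0.7, -0.6]
opening: 0.0503
grasp_force: 0.0
```

```bash
python3 plan.py 518,367,3,159.4
```

```text
t 3.3 pos [516.  367.5  33.1] rpy [-1.7983e+02 -1.2000e-01  1.5943e+02] open 0.0503 grasp 0.0
518,367,3,159.4 -> [-0.0021  0.0002  0.0301] 0.001 n 0.6
```

Emit:
{"method": "arm_command", "body": {
  "series": [
    [0,0,0.01,0],
    [0,0,0.02,0],
    [0,0,0.029,0],
    [0,0,0.029,0],
    [0,0,0.029,0]
  ]
}}

```text
time: 3.8
ee_pos: [0.5176, 0.3677, 0.0062]
tcp_rot: [-180.0, -0.0, 159.4]
wrist_force: [0.9, -0.1, 0.5]
opening: 0.0501
grasp_force: 0.0
```

Emit:
{"method": "arm_command", "body": {
  "series": [
    [0,0,0,0],
    [0,0,0,0],
    [0,0,0,0],
    [0,0,0,0],
    [0,0,0,0]
  ],
  "hand": 0.0,
  "grip_force": 50
}}

```text
time: 4.3
ee_pos: [0.5181, 0.368, 0.007]
tcp_rot: [179.9, 0.0, 159.4]
wrist_force: [-0.5, 0.1, 5.3]
opening: 0.0163
grasp_force: 49.6
```

Emit:
{"method": "arm_command", "body": {
  "series": [
    [0,0,-0.01,0],
    [0,0,-0.025,0],
    [0,0,-0.045,0],
    [0,0,-0.06,0],
    [0,0,-0.06,0]
  ]
}}

```text
time: 4.8
ee_pos: [0.5189, 0.3687, 0.0697]
tcp_rot: [179.8, 0.1, 159.4]
wrist_force: [-1.1, 0.3, -0.8]
opening: 0.0162
grasp_force: 48.9
```

```bash
python3 plan.py 545,195,75,125 594,0,75,90 594,-143,75,90 594,-143,30,90 594,-143,11,90
```

```text
t 4.8 pos [518.9 368.7  69.7] rpy [1.7978e+02 1.5000e-01 1.5939e+02] open 0.0162 grasp 48.9
545,195,75,125 -> [-0.0856 -0.1534 -0.0053] 0.6 n 4.0
594,0,75,90 -> [-0.1878 -0.0717 -0.    ] 0.611 n 4.1
594,-143,75,90 -> [-0.143  0.     0.   ] -0.0 n 2.9
594,-143,30,90 -> [ 0.    -0.     0.045] -0.0 n 0.9
594,-143,11,90 -> [ 0.    -0.     0.019] -0.0 n 0.4
```

Emit:
{"method": "arm_command", "body": {
  "series": [
    [-0.01,-0.02,-0.004,0.1],
    [-0.03,-0.055,-0.008,0.24],
    [-0.05,-0.09,-0.01,0.36],
    [-0.07,-0.125,-0.01,0.48],
    [-0.086,-0.153,-0.01,0.6]
  ]
}}

```text
time: 5.3
ee_pos: [0.5442, 0.1923, 0.0758]
tcp_rot: [-180.0, 0.0, 124.7]
wrist_force: [-0.4, 0.6, -0.9]
opening: 0.0162
grasp_force: 49.0
```

Emit:
{"method": "arm_command", "body": {
  "series": [
    [-0.038,-0.014,0,0.12],
    [-0.075,-0.029,0,0.24],
    [-0.113,-0.043,0,0.37],
    [-0.15,-0.057,0,0.49],
    [-0.188,-0.072,0,0.611]
  ]
}}

```text
time: 5.8
ee_pos: [0.5931, -0.0025, 0.0758]
tcp_rot: [-180.0, -0.0, 89.7]
wrist_force: [0.5, 0.1, -0.1]
opening: 0.016
grasp_force: 49.0
```

Emit:
{"method": "arm_command", "body": {
  "series": [
    [-0.035,0,0,0],
    [-0.07,0,0,0],
    [-0.105,0,0,0],
    [-0.13,0,0,0],
    [-0.143,0,0,0]
  ]
}}

```text
time: 6.3
ee_pos: [0.5927, -0.1459, 0.0756]
tcp_rot: [-179.9, -0.0, 89.9]
wrist_force: [0.2, -0.1, -1.6]
opening: 0.0162
grasp_force: 49.0
```

Emit:
{"method": "arm_command", "body": {
  "series": [
    [0,0,0.01,0],
    [0,0,0.02,0],
    [0,0,0.03,0],
    [0,0,0.04,0],
    [0,0,0.04,0]
  ]
}}

```text
time: 6.8
ee_pos: [0.5922, -0.1429, 0.034]
tcp_rot: [-179.8, -0.0, 90.1]
wrist_force: [-0.4, 0.3, 0.4]
opening: 0.0162
grasp_force: 49.0
```

```bash
python3 plan.py 594,-147,14,90
```

```text
t 6.8 pos [ 592.2 -142.9   34. ] rpy [-1.7983e+02 -4.0000e-02  9.0070e+01] open 0.0162 grasp 49.0
594,-147,14,90 -> [-0.0041  0.0018  0.02  ] 0.001 n 0.4
```

Emit:
{"method": "arm_command", "body": {
  "series": [
    [-0.003,0,0.005,0],
    [-0.003,0,0.01,0],
    [-0.003,0,0.014,0],
    [-0.003,0,0.018,0],
    [-0.003,0,0.019,0]
  ]
}}

```text
time: 7.3
ee_pos: [0.5929, -0.147, 0.0167]
tcp_rot: [-180.0, -0.0, 90.0]
wrist_force: [-0.4, 0.1, -1.2]
opening: 0.016
grasp_force: 49.0
```

Emit:
{"method": "arm_command", "body": {
  "series": [
    [0,0,0.0005,0],
    [0,0,0.001,0],
    [0,0,0.0015,0],
    [0,0,0.0015,0],
    [0,0,0.0015,0]
  ]
}}

```text
time: 7.8
ee_pos: [0.5932, -0.147, 0.0159]
tcp_rot: [180.0, 0.0, 90.0]
wrist_force: [0.4, -0.7, -0.5]
opening: 0.0161
grasp_force: 49.0
```

Emit:
{"method": "arm_command", "body": {
  "series": [
    [0,0,0.001,0],
    [0,0,0.0015,0],
    [0,0,0.002,0],
    [0,0,0.002,0],
    [0,0,0.002,0]
  ]
}}

```text
time: 8.3
ee_pos: [0.5931, -0.147, 0.014]
tcp_rot: [180.0, 0.0, 90.0]
wrist_force: [-1.0, 0.8, 2.9]
opening: 0.0162
grasp_force: 49.4
```

Emit:
{"method": "arm_command", "body": {
  "series": [
    [0,0,0,0],
    [0,0,0,0],
    [0,0,0,0],
    [0,0,0,0],
    [0,0,0,0]
  ],
  "hand": 0.045
}}

```text
time: 8.8
ee_pos: [0.5932, -0.147, 0.0137]
tcp_rot: [-180.0, -0.0, 90.0]
wrist_force: [0.8, 0.6, -0.1]
opening: 0.0454
grasp_force: 0.0
```

Emit:
{"method": "arm_command", "body": {
  "series": [
    [0,0,-0.02,0],
    [0,0,-0.05,0],
    [0,0,-0.08,0],
    [0,0,-0.1,0],
    [0,0,-0.1,0]
  ]
}}

```text
time: 9.3
ee_pos: [0.5947, -0.1474, 0.1173]
tcp_rot: [179.7, 0.1, 90.0]
wrist_force: [1.4, -0.5, -0.5]
opening: 0.0452
grasp_force: 0.0
```

```bash
python3 plan.py 600,30,115,70 600.6,247,110,52.9 600.6,247,33,52.9; python3 -c "
from h import *
c=bot.camera('top');i=c['color'][150:300,120:570];cv2.imwrite('pics/t1.png',cv2.resize(i,(800,267)))"
```

```text
t 9.3 pos [ 594.7 -147.4  117.3] rpy [1.7971e+02 7.0000e-02 9.0000e+01] open 0.0452 grasp 0.0
600,30,115,70 -> [0.1774 0.0053 0.0023] 0.349 n 3.5
600.6,247,110,52.9 -> [ 0.2041 -0.0737  0.005 ] 0.298 n 4.3
600.6,247,33,52.9 -> [ 0.    -0.     0.077] -0.0 n 1.5
```

View pics/t1.png

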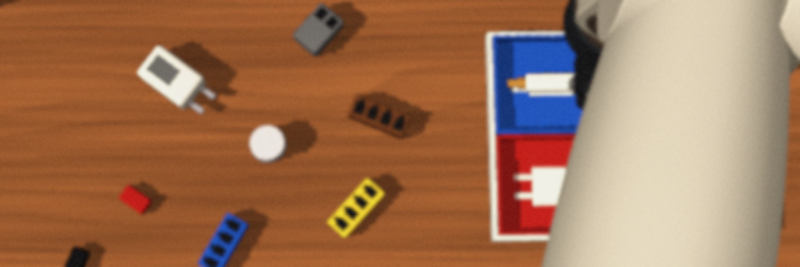

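The antenna lies in the blue bay, its brass end at (517,84) in the crop. The arm hides the rest, so I'll check it again later. The adapter is next.

Emit:
{"method": "arm_command", "body": {
  "series": [
    [0.035,0.001,0,0.07],
    [0.07,0.002,0,0.14],
    [0.106,0.003,0,0.21],
    [0.142,0.004,0.002,0.28],
    [0.177,0.005,0.002,0.349]
  ],
  "hand": 0.068
}}

```text
time: 9.85
ee_pos: [0.5974, 0.0314, 0.1099]
tcp_rot: [-179.9, 0.0, 69.8]
wrist_force: [0.0, -0.4, 0.6]
opening: 0.0681
grasp_force: 0.0
```

Emit:
{"method": "arm_command", "body": {
  "series": [
    [0.045,-0.016,0.001,0.07],
    [0.09,-0.032,0.002,0.14],
    [0.13,-0.048,0.003,0.2],
    [0.17,-0.062,0.004,0.25],
    [0.204,-0.074,0.005,0.298]
  ]
}}

```text
time: 10.35
ee_pos: [0.5975, 0.2491, 0.105]
tcp_rot: [-179.9, 0.1, 52.9]
wrist_force: [0.6, 0.2, -0.2]
opening: 0.0682
grasp_force: 0.0
```

Emit:
{"method": "arm_command", "body": {
  "series": [
    [0,0,0.02,0],
    [0,0,0.03,0],
    [0,0,0.045,0],
    [0,0,0.06,0],
    [0,0,0.06,0]
  ]
}}

```text
time: 10.85
ee_pos: [0.5972, 0.2457, 0.0438]
tcp_rot: [-179.9, 0.2, 52.9]
wrist_force: [-0.6, -0.0, -0.8]
opening: 0.068
grasp_force: 0.0
```

```bash
python3 w.py adapter 600.6 247.1 60 38 28 52.9;python3 plan.py 600.6,247,8,52.9
```

```text
[[289. 217.]
 [369. 217.]
 [365. 330.]
 [292. 330.]] [325. 283.] [0.5972 0.2457 0.0438] [-179.88    0.2    52.87]
t 10.9 pos [597.8 246.   45.4] rpy [-1.7993e+02  1.2000e-01  5.2870e+01] open 0.068 grasp 0.0
600.6,247,8,52.9 -> [0.0025 0.0016 0.0374] -0.001 n 0.7
```

View pics/w_adapter.png

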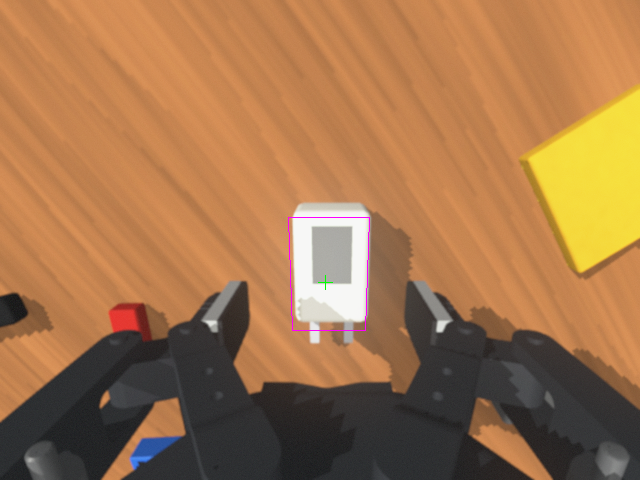

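The adapter is at (331,265), about 4 mm off along its length, so I'll correct that and grasp.

Emit:
{"method": "arm_command", "body": {
  "series": [
    [0.005,0.0015,0.01,0],
    [0.005,0.0015,0.02,0],
    [0.005,0.0015,0.03,0],
    [0.005,0.0015,0.037,0],
    [0.005,0.0015,0.037,0]
  ]
}}

```text
time: 11.4
ee_pos: [0.6018, 0.2498, 0.0082]
tcp_rot: [-179.9, 0.1, 52.9]
wrist_force: [-0.4, -0.2, -1.1]
opening: 0.0681
grasp_force: 0.0
```

Emit:
{"method": "arm_command", "body": {
  "series": [
    [0,0,0,0],
    [0,0,0,0],
    [0,0,0,0],
    [0,0,0,0],
    [0,0,0,0]
  ],
  "hand": 0.0
}}

```text
time: 11.9
ee_pos: [0.6031, 0.2503, 0.0106]
tcp_rot: [180.0, -0.1, 52.9]
wrist_force: [-0.7, 0.4, 5.6]
opening: 0.0369
grasp_force: 52.4
```

Emit:
{"method": "arm_command", "body": {
  "series": [
    [0,0,-0.01,0],
    [0,0,-0.025,0],
    [0,0,-0.045,0],
    [0,0,-0.065,0],
    [0,0,-0.065,0]
  ]
}}

```text
time: 12.4
ee_pos: [0.6041, 0.2507, 0.0789]
tcp_rot: [179.8, -0.3, 52.9]
wrist_force: [0.2, -0.1, 0.3]
opening: 0.0365
grasp_force: 51.8
```

```bash
python3 plan.py 560,50,78,85 487,-147,78,90
```

```text
t 12.4 pos [604.1 250.7  78.9] rpy [179.84  -0.26  52.93] open 0.0365 grasp 51.8
560,50,78,85 -> [-0.1868  0.0858  0.0009] -0.56 n 4.1
487,-147,78,90 -> [-0.2026 -0.0556 -0.    ] -0.087 n 4.2
```

Emit:
{"method": "arm_command", "body": {
  "series": [
    [-0.03,0.014,-0.002,-0.1],
    [-0.07,0.032,-0.004,-0.22],
    [-0.11,0.05,-0.005,-0.34],
    [-0.15,0.07,-0.005,-0.46],
    [-0.187,0.086,-0.005,-0.56]
  ]
}}

```text
time: 12.9
ee_pos: [0.5577, 0.0472, 0.0793]
tcp_rot: [-180.0, 0.0, 85.3]
wrist_force: [1.0, -0.2, -1.3]
opening: 0.0369
grasp_force: 51.7
```

Emit:
{"method": "arm_command", "body": {
  "series": [
    [-0.042,-0.012,0,-0.02],
    [-0.088,-0.024,0,-0.04],
    [-0.133,-0.036,0,-0.06],
    [-0.172,-0.048,0,-0.075],
    [-0.203,-0.056,0,-0.087]
  ]
}}

```text
time: 13.4
ee_pos: [0.4837, -0.1502, 0.0794]
tcp_rot: [-180.0, 0.0, 90.0]
wrist_force: [1.0, 0.7, -0.5]
opening: 0.0371
grasp_force: 51.7
```

Emit:
{"method": "arm_command", "body": {
  "series": [
    [0,0,0.005,0],
    [0,0,0.015,0],
    [0,0,0.03,0],
    [0,0,0.04,0],
    [0,0,0.04,0]
  ]
}}

```text
time: 13.9
ee_pos: [0.484, -0.1471, 0.0372]
tcp_rot: [-179.8, -0.1, 90.1]
wrist_force: [-0.3, -0.7, -1.3]
opening: 0.0367
grasp_force: 51.8
```

```bash
python3 plan.py 486,-145,19,90
```

```text
t 13.9 pos [ 484.  -147.1   37.2] rpy [-1.7979e+02 -7.0000e-02  9.0080e+01] open 0.0367 grasp 51.8
486,-145,19,90 -> [0.0021 0.002  0.0182] 0.001 n 0.4
```

Emit:
{"method": "arm_command", "body": {
  "series": [
    [0.002,0.002,0.004,0],
    [0.002,0.002,0.008,0],
    [0.002,0.002,0.012,0],
    [0.002,0.002,0.017,0],
    [0.002,0.002,0.019,0]
  ]
}}

```text
time: 14.4
ee_pos: [0.4869, -0.1463, 0.0203]
tcp_rot: [-180.0, -0.0, 90.0]
wrist_force: [-0.0, -0.3, -1.2]
opening: 0.037
grasp_force: 51.8
```

Emit:
{"method": "arm_command", "body": {
  "series": [
    [0,0,0.0005,0],
    [0,0,0.001,0],
    [0,0,0.001,0],
    [0,0,0.001,0],
    [0,0,0.001,0]
  ]
}}

```text
time: 14.9
ee_pos: [0.4872, -0.1463, 0.02]
tcp_rot: [180.0, 0.0, 90.0]
wrist_force: [-0.3, -0.8, -2.8]
opening: 0.0365
grasp_force: 51.8
```

Emit:
{"method": "arm_command", "body": {
  "series": [
    [0,0,0.001,0],
    [0,0,0.0015,0],
    [0,0,0.002,0],
    [0,0,0.0025,0],
    [0,0,0.0025,0]
  ]
}}

```text
time: 15.4
ee_pos: [0.4871, -0.1463, 0.0176]
tcp_rot: [180.0, 0.0, 90.0]
wrist_force: [-1.6, 0.8, 3.2]
opening: 0.0369
grasp_force: 52.2
```

Emit:
{"method": "arm_command", "body": {
  "series": [
    [0,0,0,0],
    [0,0,0,0],
    [0,0,0,0],
    [0,0,0,0],
    [0,0,0,0]
  ],
  "hand": 0.052
}}

```text
time: 15.9
ee_pos: [0.4871, -0.1463, 0.0172]
tcp_rot: [-180.0, 0.0, 90.0]
wrist_force: [0.3, -1.5, 0.3]
opening: 0.0519
grasp_force: 0.0
```

Emit:
{"method": "arm_command", "body": {
  "series": [
    [0,0,-0.02,0],
    [0,0,-0.05,0],
    [0,0,-0.08,0],
    [0,0,-0.09,0],
    [0,0,-0.09,0]
  ]
}}

```text
time: 16.4
ee_pos: [0.4879, -0.1465, 0.1087]
tcp_rot: [179.8, 0.0, 90.0]
wrist_force: [-0.2, 0.1, 0.8]
opening: 0.0521
grasp_force: 0.0
```

```bash
python3 plan.py 466.5,59.7,100,126 466.5,59.7,40,137.4 466.5,59.7,5,137.4
```

```text
t 16.4 pos [ 487.9 -146.5  108.7] rpy [1.7985e+02 5.0000e-02 9.0000e+01] open 0.0521 grasp 0.0
466.5,59.7,100,126 -> [ 0.2062 -0.0214  0.0087] -0.628 n 4.2
466.5,59.7,40,137.4 -> [ 0.   -0.    0.06] -0.199 n 1.3
466.5,59.7,5,137.4 -> [-0.    -0.     0.035] -0.0 n 0.7
```

Emit:
{"method": "arm_command", "body": {
  "series": [
    [0.042,-0.004,0.002,-0.125],
    [0.084,-0.008,0.004,-0.25],
    [0.126,-0.013,0.006,-0.38],
    [0.168,-0.018,0.008,-0.51],
    [0.206,-0.021,0.009,-0.628]
  ],
  "hand": 0.052
}}

```text
time: 16.9
ee_pos: [0.4648, 0.0613, 0.0964]
tcp_rot: [-179.9, -0.1, 126.3]
wrist_force: [1.8, -0.4, 0.2]
opening: 0.0524
grasp_force: 0.0
```

Emit:
{"method": "arm_command", "body": {
  "series": [
    [0,0,0.01,-0.06],
    [0,0,0.02,-0.12],
    [0,0,0.035,-0.199],
    [0,0,0.05,-0.199],
    [0,0,0.05,-0.199]
  ]
}}

```text
time: 17.4
ee_pos: [0.4642, 0.0594, 0.045]
tcp_rot: [-179.8, -0.2, 137.3]
wrist_force: [0.2, -0.6, -0.8]
opening: 0.0522
grasp_force: 0.0
```

```bash
python3 w.py sock 466.4 59.7 60 24 18 137.4;python3 plan.py 466.5,59.7,5,137.4
```

```text
[[304. 219.]
 [352. 219.]
 [350. 325.]
 [306. 325.]] [325. 272.] [0.4642 0.0594 0.045 ] [-179.79   -0.18  137.25]
t 17.45 pos [464.9  59.5  46.5] rpy [-1.7986e+02 -1.2000e-01  1.3726e+02] open 0.0521 grasp 0.0
466.5,59.7,5,137.4 -> [-0.001   0.0012  0.0415] -0.003 n 0.8
```

View pics/w_sock.png

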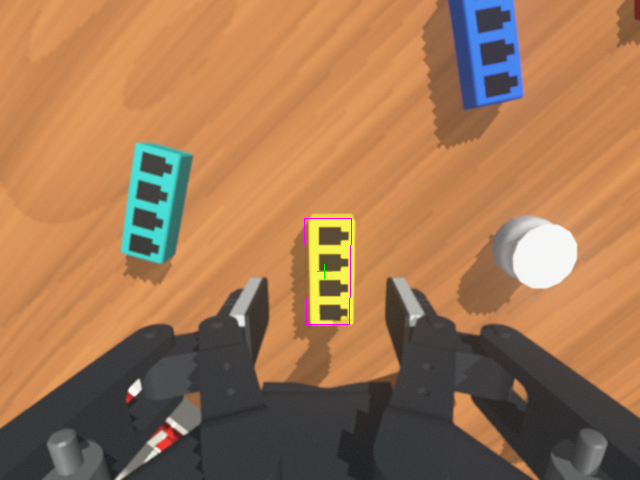

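The yellow block sits at (330,270), centred between the fingers. I'll grasp it.

Emit:
{"method": "arm_command", "body": {
  "series": [
    [0,0.0015,0.01,0],
    [0,0.0015,0.02,0],
    [0,0.0015,0.03,0],
    [0,0.0015,0.04,0],
    [0,0.0015,0.04,0]
  ]
}}

```text
time: 17.95
ee_pos: [0.4661, 0.0606, 0.0065]
tcp_rot: [-179.9, -0.1, 137.4]
wrist_force: [-0.5, -0.4, -0.6]
opening: 0.0519
grasp_force: 0.0
```

Emit:
{"method": "arm_command", "body": {
  "series": [
    [0,0,0,0],
    [0,0,0,0],
    [0,0,0,0],
    [0,0,0,0],
    [0,0,0,0]
  ],
  "hand": 0.0
}}

```text
time: 18.45
ee_pos: [0.4676, 0.0609, 0.0089]
tcp_rot: [179.9, 0.0, 137.4]
wrist_force: [0.3, 0.5, 6.5]
opening: 0.0224
grasp_force: 50.1
```

Emit:
{"method": "arm_command", "body": {
  "series": [
    [0,0,-0.01,0],
    [0,0,-0.025,0],
    [0,0,-0.045,0],
    [0,0,-0.075,0],
    [0,0,-0.075,0]
  ]
}}

```text
time: 18.95
ee_pos: [0.4688, 0.061, 0.0874]
tcp_rot: [179.8, 0.2, 137.4]
wrist_force: [0.2, 0.6, -1.0]
opening: 0.0226
grasp_force: 49.5
```

```bash
python3 plan.py 480,-110,85,100 488,-284,85,90
```

```text
t 18.95 pos [468.8  61.   87.4] rpy [179.77   0.2  137.38] open 0.0226 grasp 49.5
480,-110,85,100 -> [-0.124  -0.1183  0.0024] 0.652 n 4.4
488,-284,85,90 -> [-0.1727 -0.0223 -0.    ] 0.175 n 3.5
```

Emit:
{"method": "arm_command", "body": {
  "series": [
    [-0.02,-0.018,0,0.12],
    [-0.046,-0.044,0,0.26],
    [-0.074,-0.07,0,0.4],
    [-0.1,-0.096,0,0.53],
    [-0.124,-0.118,0,0.652]
  ]
}}

```text
time: 19.45
ee_pos: [0.478, -0.1116, 0.0831]
tcp_rot: [-180.0, -0.0, 99.7]
wrist_force: [1.6, 0.9, -1.0]
opening: 0.0223
grasp_force: 49.5
```

Emit:
{"method": "arm_command", "body": {
  "series": [
    [-0.038,-0.005,0,0.04],
    [-0.076,-0.01,0,0.08],
    [-0.114,-0.015,0,0.12],
    [-0.15,-0.02,0,0.15],
    [-0.173,-0.022,0,0.175]
  ]
}}

```text
time: 19.95
ee_pos: [0.4863, -0.2864, 0.0828]
tcp_rot: [-180.0, -0.0, 89.8]
wrist_force: [-0.2, 0.4, -0.0]
opening: 0.0223
grasp_force: 49.5
```

Emit:
{"method": "arm_command", "body": {
  "series": [
    [0,0,0.005,0],
    [0,0,0.02,0],
    [0,0,0.035,0],
    [0,0,0.048,0],
    [0,0,0.048,0]
  ]
}}

```text
time: 20.45
ee_pos: [0.4856, -0.2826, 0.0324]
tcp_rot: [-179.8, -0.1, 90.1]
wrist_force: [0.6, 0.4, -1.0]
opening: 0.0223
grasp_force: 49.5
```

```bash
python3 plan.py 487,-284,17.5,90
```

```text
t 20.45 pos [ 485.6 -282.6   32.4] rpy [-1.798e+02 -1.200e-01  9.007e+01] open 0.0223 grasp 49.5
487,-284,17.5,90 -> [-0.0014  0.0014  0.0149] 0.001 n 0.3
```

Emit:
{"method": "arm_command", "body": {
  "series": [
    [0,0.001,0.004,0],
    [0,0.001,0.008,0],
    [0,0.001,0.012,0],
    [0,0.001,0.015,0],
    [0,0.001,0.016,0]
  ]
}}

```text
time: 20.95
ee_pos: [0.4878, -0.2841, 0.019]
tcp_rot: [-180.0, -0.0, 90.0]
wrist_force: [-0.3, 0.3, -1.3]
opening: 0.0223
grasp_force: 49.5
```

Emit:
{"method": "arm_command", "body": {
  "series": [
    [0,0,0.001,0],
    [0,0,0.001,0],
    [0,0,0.001,0],
    [0,0,0.001,0],
    [0,0,0.001,0]
  ]
}}

```text
time: 21.45
ee_pos: [0.488, -0.2842, 0.0184]
tcp_rot: [180.0, 0.0, 90.0]
wrist_force: [0.4, 0.0, -0.7]
opening: 0.0225
grasp_force: 49.5
```

Emit:
{"method": "arm_command", "body": {
  "series": [
    [0,0,0.001,0],
    [0,0,0.0015,0],
    [0,0,0.002,0],
    [0,0,0.0025,0],
    [0,0,0.0025,0]
  ]
}}

```text
time: 21.95
ee_pos: [0.4879, -0.2842, 0.016]
tcp_rot: [180.0, 0.0, 90.0]
wrist_force: [-1.3, 0.8, 2.3]
opening: 0.0224
grasp_force: 49.8
```

Emit:
{"method": "arm_command", "body": {
  "series": [
    [0,0,0,0],
    [0,0,0,0],
    [0,0,0,0],
    [0,0,0,0],
    [0,0,0,0]
  ],
  "hand": 0.04
}}

```text
time: 22.45
ee_pos: [0.4879, -0.2842, 0.0158]
tcp_rot: [-180.0, 0.0, 90.0]
wrist_force: [-0.3, -0.4, -0.4]
opening: 0.04
grasp_force: 0.0
```

Emit:
{"method": "arm_command", "body": {
  "series": [
    [0,0,-0.02,0],
    [0,0,-0.05,0],
    [0,0,-0.08,0],
    [0,0,-0.09,0],
    [0,0,-0.09,0]
  ]
}}

```text
time: 22.95
ee_pos: [0.4887, -0.2846, 0.1073]
tcp_rot: [179.9, 0.1, 90.0]
wrist_force: [-0.4, -0.1, -0.8]
opening: 0.0402
grasp_force: 0.0
```

```bash
python3 plan.py 570,-100,105,112 648.6,97,100,135.6 648.6,97,45,135.6
```

```text
t 22.95 pos [ 488.7 -284.6  107.3] rpy [1.7986e+02 8.0000e-02 9.0000e+01] open 0.0402 grasp 0.0
570,-100,105,112 -> [0.1847 0.0813 0.0023] -0.384 n 4.0
648.6,97,100,135.6 -> [0.1532 0.1467 0.005 ] -0.412 n 4.2
648.6,97,45,135.6 -> [ 0.    -0.     0.055] -0.0 n 1.1
```

Emit:
{"method": "arm_command", "body": {
  "series": [
    [0.038,0.017,0,-0.08],
    [0.076,0.033,0,-0.16],
    [0.114,0.05,0,-0.24],
    [0.15,0.067,0,-0.32],
    [0.185,0.081,0,-0.384]
  ],
  "hand": 0.06
}}

```text
time: 23.45
ee_pos: [0.5688, -0.0974, 0.1038]
tcp_rot: [-179.9, -0.1, 112.2]
wrist_force: [-0.1, 0.1, -0.1]
opening: 0.06
grasp_force: 0.0
```

Emit:
{"method": "arm_command", "body": {
  "series": [
    [0.032,0.031,0,-0.09],
    [0.065,0.062,0.001,-0.18],
    [0.098,0.094,0.002,-0.27],
    [0.128,0.123,0.003,-0.35],
    [0.153,0.147,0.005,-0.412]
  ]
}}

```text
time: 23.95
ee_pos: [0.6478, 0.1, 0.0985]
tcp_rot: [-179.9, -0.1, 135.8]
wrist_force: [0.3, -0.5, 1.0]
opening: 0.0602
grasp_force: 0.0
```

Emit:
{"method": "arm_command", "body": {
  "series": [
    [0,0,0.01,0],
    [0,0,0.02,0],
    [0,0,0.035,0],
    [0,0,0.05,0],
    [0,0,0.05,0]
  ]
}}

```text
time: 24.45
ee_pos: [0.6461, 0.0964, 0.0474]
tcp_rot: [-179.8, -0.2, 135.5]
wrist_force: [-0.9, 0.4, 0.4]
opening: 0.0602
grasp_force: 0.0
```

```bash
python3 w.py filt 648.6 96.6 46 32 22 135.6;python3 plan.py 648.6,97,6,135.6
```

```text
[[297. 233.]
 [360. 233.]
 [358. 315.]
 [299. 315.]] [325. 273.] [0.6461 0.0964 0.0474] [-1.7979e+02 -1.6000e-01  1.3551e+02]
t 24.5 pos [646.8  96.7  49. ] rpy [-1.7987e+02 -1.0000e-01  1.3553e+02] open 0.0603 grasp 0.0
648.6,97,6,135.6 -> [-0.0011  0.0015  0.043 ] -0.001 n 0.9
```

View pics/w_filt.png

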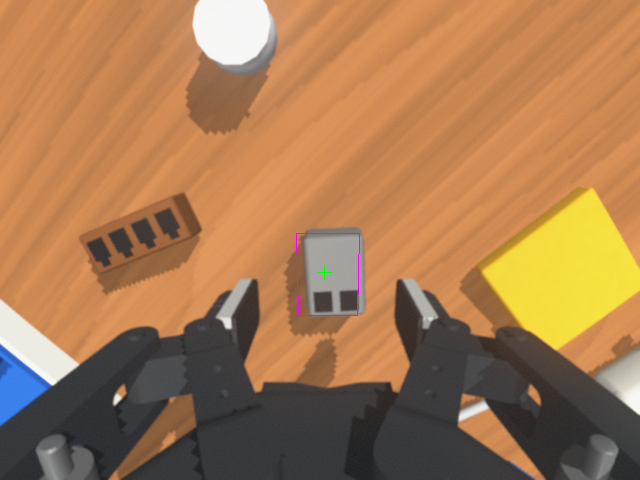

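The grey filter is at (334,271), about 3 mm to tool +y. I'll correct that and grasp.

Emit:
{"method": "arm_command", "body": {
  "series": [
    [0,0.0035,0.01,0],
    [0,0.0035,0.02,0],
    [0,0.0035,0.03,0],
    [0,0.0035,0.042,0],
    [0,0.0035,0.042,0]
  ]
}}

```text
time: 25.0
ee_pos: [0.6491, 0.1001, 0.0062]
tcp_rot: [-179.8, -0.1, 135.6]
wrist_force: [0.5, -0.1, -0.4]
opening: 0.06
grasp_force: 0.0
```

Emit:
{"method": "arm_command", "body": {
  "series": [
    [0,0,0,0],
    [0,0,0,0],
    [0,0,0,0],
    [0,0,0,0],
    [0,0,0,0]
  ],
  "hand": 0.0
}}

```text
time: 25.5
ee_pos: [0.6508, 0.1003, 0.0096]
tcp_rot: [179.9, 0.0, 135.6]
wrist_force: [-0.6, 0.7, 4.9]
opening: 0.0307
grasp_force: 50.5
```

Emit:
{"method": "arm_command", "body": {
  "series": [
    [0,0,-0.01,0],
    [0,0,-0.025,0],
    [0,0,-0.045,0],
    [0,0,-0.075,0],
    [0,0,-0.075,0]
  ]
}}

```text
time: 26.0
ee_pos: [0.6524, 0.1006, 0.0898]
tcp_rot: [179.7, 0.3, 135.6]
wrist_force: [0.5, 0.2, -0.3]
opening: 0.0308
grasp_force: 50.0
```

```bash
python3 plan.py 640,-95,85,110 593,-289,85,90
```

```text
t 26.0 pos [652.4 100.6  89.8] rpy [179.67   0.25 135.61] open 0.0308 grasp 50.0
640,-95,85,110 -> [-0.1279 -0.1484  0.0048] 0.447 n 3.9
593,-289,85,90 -> [-0.1662 -0.1105 -0.    ] 0.349 n 4.0
```

Emit:
{"method": "arm_command", "body": {
  "series": [
    [-0.022,-0.026,0,0.08],
    [-0.05,-0.058,0,0.17],
    [-0.078,-0.09,0.001,0.27],
    [-0.104,-0.12,0.002,0.36],
    [-0.128,-0.148,0.003,0.447]
  ]
}}

```text
time: 26.5
ee_pos: [0.638, -0.0969, 0.0815]
tcp_rot: [180.0, 0.0, 109.8]
wrist_force: [0.2, -0.7, -0.1]
opening: 0.0302
grasp_force: 50.1
```

Emit:
{"method": "arm_command", "body": {
  "series": [
    [-0.035,-0.023,0,0.075],
    [-0.072,-0.047,0,0.15],
    [-0.108,-0.071,0,0.225],
    [-0.142,-0.094,0,0.295],
    [-0.166,-0.11,0,0.349]
  ]
}}

```text
time: 27.0
ee_pos: [0.5907, -0.2912, 0.0814]
tcp_rot: [180.0, 0.0, 89.8]
wrist_force: [1.1, -0.3, -1.1]
opening: 0.0307
grasp_force: 50.1
```

Emit:
{"method": "arm_command", "body": {
  "series": [
    [0,0,0.005,0],
    [0,0,0.02,0],
    [0,0,0.035,0],
    [0,0,0.048,0],
    [0,0,0.048,0]
  ]
}}

```text
time: 27.5
ee_pos: [0.5905, -0.2869, 0.0295]
tcp_rot: [-179.8, -0.1, 90.1]
wrist_force: [1.2, -0.1, -0.8]
opening: 0.0305
grasp_force: 50.0
```

```bash
python3 plan.py 593,-289,18,90
```

```text
t 27.5 pos [ 590.5 -286.9   29.5] rpy [-1.7977e+02 -1.2000e-01  9.0090e+01] open 0.0305 grasp 50.0
593,-289,18,90 -> [-0.0021  0.0025  0.0115] 0.002 n 0.2
```

Emit:
{"method": "arm_command", "body": {
  "series": [
    [0,0,0.003,0],
    [0,0,0.006,0],
    [0,0,0.009,0],
    [0,0,0.012,0],
    [0,0,0.013,0]
  ]
}}

```text
time: 28.0
ee_pos: [0.5916, -0.2886, 0.0196]
tcp_rot: [-180.0, -0.0, 90.0]
wrist_force: [0.2, -0.3, -0.4]
opening: 0.0304
grasp_force: 50.0
```

Emit:
{"method": "arm_command", "body": {
  "series": [
    [0,0,0.0005,0],
    [0,0,0.001,0],
    [0,0,0.001,0],
    [0,0,0.001,0],
    [0,0,0.001,0]
  ]
}}

```text
time: 28.5
ee_pos: [0.5917, -0.2887, 0.0189]
tcp_rot: [180.0, 0.0, 90.0]
wrist_force: [-1.0, 0.5, -0.5]
opening: 0.031
grasp_force: 50.0
```

Contact is expected at z of about 0.0166. After release I'll lift and move clear for a final look.

Emit:
{"method": "arm_command", "body": {
  "series": [
    [0,0,0.001,0],
    [0,0,0.0015,0],
    [0,0,0.002,0],
    [0,0,0.0025,0],
    [0,0,0.0025,0]
  ]
}}

```text
time: 29.0
ee_pos: [0.5916, -0.2886, 0.0166]
tcp_rot: [180.0, 0.0, 90.0]
wrist_force: [-2.0, 1.3, 3.5]
opening: 0.0305
grasp_force: 50.3
```

Emit:
{"method": "arm_command", "body": {
  "series": [
    [0,0,0,0],
    [0,0,0,0],
    [0,0,0,0],
    [0,0,0,0],
    [0,0,0,0]
  ],
  "hand": 0.047
}}

```text
time: 29.5
ee_pos: [0.5916, -0.2887, 0.0162]
tcp_rot: [-180.0, -0.0, 90.0]
wrist_force: [0.7, 0.1, 0.3]
opening: 0.0469
grasp_force: 0.0
```

Emit:
{"method": "arm_command", "body": {
  "series": [
    [0,0,-0.02,0],
    [0,0,-0.05,0],
    [0,0,-0.09,0],
    [0,0,-0.13,0],
    [0,0,-0.15,0]
  ]
}}

```text
time: 30.0
ee_pos: [0.5924, -0.289, 0.1706]
tcp_rot: [179.8, 0.1, 90.0]
wrist_force: [-0.5, -0.3, 0.8]
opening: 0.0468
grasp_force: 0.0
```

Emit:
{"method": "arm_command", "body": {
  "series": [
    [0.04,0,0,0],
    [0.08,0,0,0],
    [0.13,0,0,0],
    [0.18,0,0,0],
    [0.22,0,0,0]
  ]
}}

```text
time: 30.5
ee_pos: [0.5913, -0.0663, 0.1665]
tcp_rot: [180.0, -0.0, 90.0]
wrist_force: [1.1, -0.9, 0.2]
opening: 0.0473
grasp_force: 0.0
```

Emit:
{"method": "arm_command", "body": {
  "series": [
    [0.04,0,0,0],
    [0.08,0,0,0],
    [0.12,0,0,0],
    [0.16,0,0,0],
    [0.2,0,0,0]
  ]
}}

```text
time: 31.0
ee_pos: [0.5915, 0.133, 0.1664]
tcp_rot: [180.0, -0.0, 90.0]
wrist_force: [0.9, -0.3, 0.7]
opening: 0.047
grasp_force: 0.0
```

```bash
python3 -c "
from h import *
c=bot.camera('top')['color'][150:300,380:570];s=bot.camera('scene')['color'][180:300,70:290]
cv2.imwrite('pics/fin.png',np.vstack([cv2.resize(c,(400,316)),cv2.resize(s,(400,218))]))
o=bot.get_obs();print(o['time'],o['ee_pos'])
"
```

```text
31.1 [0.59128264 0.13551261 0.16605735]
```

View pics/fin.png

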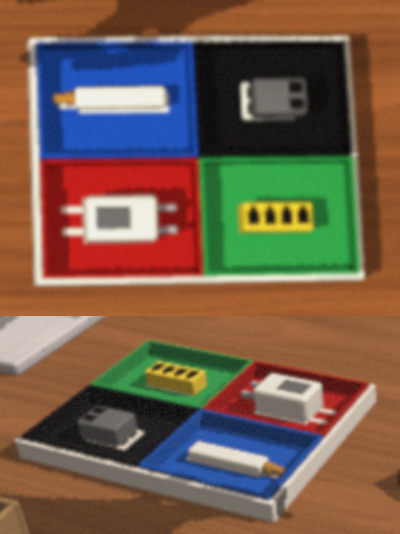

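The final picture shows all four parts flat and well inside their own bays: antenna in blue (110,98), filter in black (278,98), adapter in red (120,218) and yellow block in green (275,217). The gripper is empty and clear of everything, so I'll hand in.

```bash
python3 -c "
from workcell import bot
print(bot.job_done())"
```

```text
the job is handed in; nothing more can be done
None
```

I packed all four kit parts flat in their own bays, never touched the black antenna or blue block, and handed the job in at about 31 s of the 120 s allowed; no verdict came back.

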